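# Put three things back in their own trays

### The arm

A 7-joint arm with a two-finger parallel gripper is mounted at the origin on a cart in front of the work surface, level with it; the furniture and walls round the work are solid. World frame = base frame: x ahead of the robot, y to its left, z up, the work surface at z = 0. Lengths are in m, angles in rad, forces in N, time in s.
With the tool pointing down it reaches from about 0.425 to 0.95 m from the base axis. Payload 4.7 kg.
Tool frame: the origin (TCP) lies on the centre line of the jaws, within the pads' length; the fingertips stand 22 mm ahead of it and the grasp point (between the pads) lies 3 mm ahead of it; z points along the fingers, y is the line along which they close (so a half turn about z gives the same grasp; the last joint's range is limited). The gripper opens to 87 mm and grips with 3 to 60 N. Pads are 19 mm wide; open, the fingers measure 117 mm over their backs; the gripper's body (75 mm by 190 mm) begins 51 mm behind the grasp point.
Start: joints at [1.253, 0.469, -0.049, 1.532, 0.024, 1.141, -0.082], TCP at [0.192, -0.647, 0.245] pointing down, gripper open.
Joint ranges: [-2.59, 2.59], [-0.33, 1.99], [-1.39, 1.29], [0.1, 2.45], [-1.04, 4.18], [0.21, 1.99], [-2.66, 2.66]. Speed limits (rad/s): [2.57, 2.57, 3.14, 3.14, 3.14, 3.14, 3.14].

### API

Orientations are given as a unit quaternion [x, y, z, w].
In Python, from plant import monitor, imaging, order gives the robot as it stands.
- The arm moves only by the tool jog_arm, never from a script. Its argument "rows" is a list of rows, each a list of 4 numbers: the shift along the tool's x, y, z in cm, then the turn about the tool's z in rad. A call has exactly 8 rows; each row shifts and turns the commanded pose from where the row before left it, along the tool's axes as they then stand; what a row does not reach is not made up. A row lasts 1/10 s, in which the tool goes at most 50 mm and 8.59 degrees, less where a joint would pass 70% of its speed; a pose out of reach is approached as far as the arm can. A call with a gripper value outside its range is refused whole. "claw" is the opening, from 0 (shut) to 1 (fully open), set as the call begins (left out, the last holds). The fingers move at their own pace and stop on an object; "force" is the grip in N (left out, the last holds). Time passes only in rows, so rows that do not move let the fingers close, or fill a call up. It gives the time, the measured TCP pose, the force, the opening and the grip force at its end, in the units of the state.
- monitor.observe(): the state, without advancing time (a new reading comes with each control period).
- imaging.camera(name): name is "side" or "top" or "wrist"; returns a dict with "image" (480x640x3 uint8, red, green, blue), "z_map" (480x640 float32, m along the optical axis (not along the pixel's ray), 0 where there is no reading), "vertical_fov" (degrees; the focal length in pixels is half the picture's height over the tangent of half this angle, whatever the lens; pixels are square), "cx", "cy" (the principal point, pixels), "R" (3x3) and "t" (3): a world point X has camera coordinates R X + t. Camera axes: x right, y down, z forward; pixel columns grow to the right and rows downward; lengths in m; the calibration is good to about 2 mm. A picture is of the moment at which its call begins.
- order.finish_job(): hands the job in; it is judged then, once.
The state is a dict: "t": time; "q": joint angles; "joint_velocities": joint speeds; "tau": joint torques, N m; "tcp_pos": TCP position; "ee_rot": TCP orientation; "force": force on the tool from outside, world axes, zero at the start; "wrist_torque": the same for the moment, N m; "opening": opening from 0.0 (shut) to 1.0 (fully open); "finger_force": force on a finger pad.
Only numpy, scipy, OpenCV 4.12 (cv2) and the standard library are available. Lean on these libraries where they do the work, as an engineer would, in place of code of your own. Each camera call takes 0.05 s, during which the arm holds its last target. There are 200 camera calls.

### The job

The small roll of black tape, the nail carton and the tape measure have ended up in one another's wooden trays. Put each into its own: the roll into the round tray, the carton into the square tray and the tape measure into the oblong tray, each standing as it stands now, in the middle of its tray, the carton squared up with the tray's sides and the tape measure lengthways. Use the free bench top as a spare place while you swap them, and do not disturb the large roll of masking tape, the paint tin or the white box.

Things in the scene. Friction and masses are not known exactly. Their poses are not given: they have to be found in the camera images.
- black_tape: small roll of black tape lying flat, 58 mm across and 19 mm high; to be handled as a solid disc. Origin at the centre of its underside, z up. At the start it lies in the square tray. 0.05 kg or so.
- nail_box: small brown cardboard carton of nails, 53 x 75 x 46 mm (x, y, z). Origin at the centre of its underside; x along its short side, y along its long side, z up. At the start it stands in the oblong tray, long side along the tray. 0.3 kg or so.
- tape_measure: yellow tape measure standing on its edge, 36 (thickness, x) x 78 (length, y) x 64 mm (height, z); its flat sides face along x and are grasped. Origin at the centre of its underside, z up. At the start it stands in the round tray. 0.24 kg or so.
- round_tray: round wooden tray, 112 mm across, fixed to the bench. Origin at the centre of its underside. Its grey felt floor is 8 mm above the bench; its rim, 8 mm wide, is 12 mm above the bench, so the recess is 96 mm across and 4 mm deep.
- square_tray: square wooden tray, 116 x 116 mm, fixed to the bench. Origin at the centre of its underside, x and y along its sides. Grey felt floor 8 mm and rim 12 mm above the bench, rim 8 mm wide; recess 100 x 100 mm, 4 mm deep.
- oblong_tray: oblong wooden tray, 86 x 140 mm (x, y), fixed to the bench. Origin at the centre of its underside, y along its long side. Grey felt floor 8 mm and rim 12 mm above the bench, rim 8 mm wide; recess 70 x 124 mm, 4 mm deep.
- masking_tape: large roll of cream masking tape lying on the bench, 104 mm across, 25 mm high; bystander, not to be disturbed. Origin at the centre of its underside.
- paint_tin: small paint tin, 77 mm across, 77 mm high; bystander, not to be disturbed. Origin at the centre of its underside.
- white_box: white lidded box tied with cord, 84 x 123 x 42 mm; bystander, not to be disturbed. Origin at the centre of its underside.
There are look-alikes about, which are no part of the job. What is shaped like the tape_measure but red is not meant.

How it is judged:
By the outcome, as a careful person would: the job done as asked, in the order asked, and still so for the second after the job is handed in, with the robot touching nothing.
It also fails if it takes over 104 s, if anything falls off the work surface, if the arm or the gripper's body presses on something with over 40 N, if the wrist force passes 120 N, or if a joint passes its speed limit or range.

## Working session

There is one attempt and no reset: what is moved stays moved. The work goes in short steps, Python scripts to look and compute and a tool call to move; the robot and the scene stay as the last step left them, time stands still between calls to the robot, and variables do not carry over. Pictures are saved under pics/ and viewed, at most 14 in all, crops included, and the job is handed in when it is done.

Besides the shell and the picture viewer there is one more tool, called after "Request:" as name(argument=value, ...) on one line, values as JSON. jog_arm: Moves the arm, as the interface text tells. Its arguments: {"type":"object","properties":{"rows":{"type":"array"},"claw":{"type":"number"},"force":{"type":"number"}},"required":["rows"]}

```bash
mkdir -p pics; ls
cat > h.py <<'E'
import numpy as np,cv2,pickle
from plant import monitor,imaging,order
def cam(n):
    d=imaging.camera(n); d['f']=240/np.tan(np.radians(d['vertical_fov'])/2); return d
def save(d,n): cv2.imwrite('pics/'+n,d['image'][:,:,::-1])
def ray(d,u,v,z):
    R=np.array(d['R']);t=np.array(d['t']);c=-R.T@t
    r=R.T@np.array([(u-d['cx'])/d['f'],(v-d['cy'])/d['f'],1]); return c+r*(z-c[2])/r[2]
def cloud(d):
    R=np.array(d['R']);t=np.array(d['t']);v,u=np.mgrid[:480,:640];Z=d['z_map']
    P=np.stack([(u-d['cx'])/d['f']*Z,(v-d['cy'])/d['f']*Z,Z],-1); return (P-t)@R
E
python3 - <<'E'
from h import *
D={}
for n in('top','side'):
    d=cam(n);save(d,n+'0.png');D[n]=d;print(n,d['f'],d['cx'],d['cy'],-np.array(d['R']).T@d['t'],(d['z_map']>0).mean())
pickle.dump(D,open('d0.pkl','wb'));print(monitor.observe())
E
```

```text
pics
top 522.3748664472492 312.8854205189375 244.81621996361318 [0.30555217 0.11882768 1.31989159] 0.99595703125
side 540.8907467236075 324.83802355867255 234.5094884133197 [ 1.00823759 -0.78556253  0.58128005] 0.9958658854166667
{'t': 0.1, 'q': array([ 1.25311171,  0.46936598, -0.04859359,  1.5335428 ,  0.02411815,
        1.14102168, -0.08229053]), 'joint_velocities': array([ 3.96617682e-05, -2.00045668e-03, -8.91757065e-04, -9.47393710e-04,
        1.64692195e-03, -2.23800213e-04, -4.36807326e-04]), 'tau': array([ 6.12849508e-04, -5.09171605e+01, -8.11098190e-02, -2.36831599e+01,
       -6.14342303e-02,  3.44044541e-02,  7.79545508e-05]), 'tcp_pos': array([ 0.19210016, -0.6465741 ,  0.24361426]), 'ee_rot': array([ 9.89589973e-01,  1.43912884e-01, -1.64467091e-04, -8.60198064e-04]), 'force': array([-0.10610023, -0.62934471, -0.56611269]), 'wrist_torque': array([ 0.02027592, -0.00545276, -0.02049405]), 'finger_force': 0.0, 'opening': 0.9954922910235345}
```

View pics/top0.png

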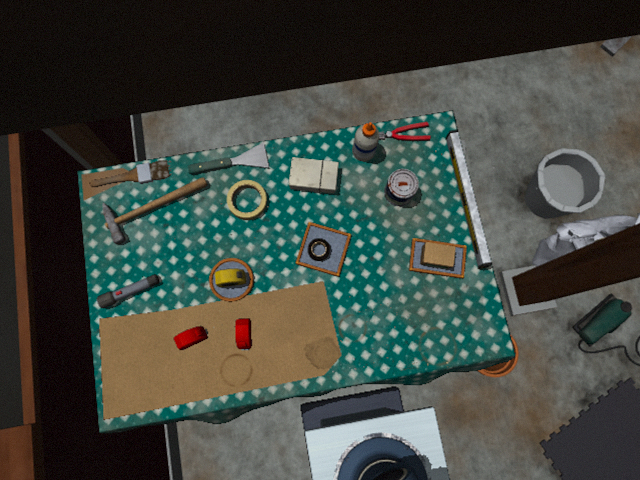

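View pics/side0.png

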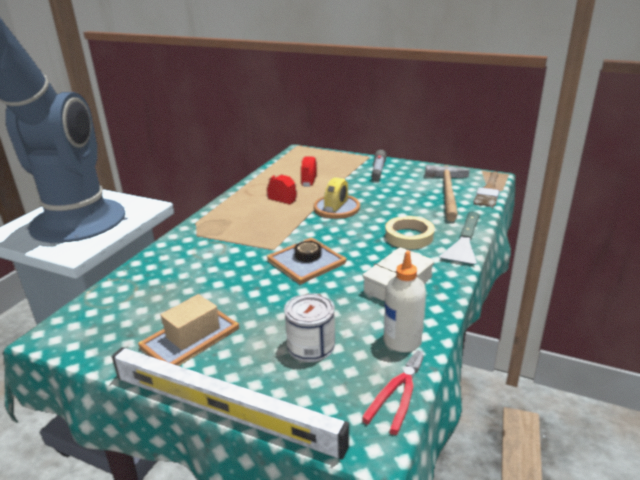

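The top view shows the yellow tape measure in the round tray at about (231,279), the black roll in the square tray at (320,249) and the carton in the oblong tray at (438,256). The red look-alikes are at (190,337) and (243,333), the masking tape at (246,200), the white box at (314,175) and the paint tin at (403,187). The side view shows the same items.

```bash
cat > m0.py <<'E'
from h import *
D=pickle.load(open('d0.pkl','rb'))
d=D['top'];s=D['side']
seeds={'round':((231,279),26),'square':((324,248),34),'oblong':((438,257),34)}
cl=cloud(d);im=d['image'];hsv=cv2.cvtColor(im,cv2.COLOR_RGB2HSV)
bench=cl[150:400,120:480,2];print('bench z',np.median(bench),bench.std())
# not-tablecloth: orange rim
out=[]
for n,((u,v),r) in seeds.items():
    x=slice(u-r,u+r);y=slice(v-r,v+r)
    h=hsv[y,x].astype(int);m=((h[...,0]<18)&(h[...,1]>90)&(h[...,2]>60)).astype(np.uint8)*255
    crop=np.hstack([cv2.resize(im[y,x],(260,260),interpolation=0)[:,:,::-1],cv2.cvtColor(cv2.resize(m,(260,260),interpolation=0),cv2.COLOR_GRAY2BGR)])
    out.append(cv2.resize(crop,(400,200)))
    c=cl[y,x];hz=c[...,2];print(n,'z pct',np.percentile(hz,[5,25,50,75,90,97,99.5]).round(4))
    yy,xx=np.nonzero(m);pts=np.array([ray(d,a+u-r,b+v-r,.012)[:2] for a,b in zip(xx,yy)],np.float32)
    hull=cv2.convexHull(pts);(cx,cy),w,a=cv2.minAreaRect(hull);print('  rect',round(cx,4),round(cy,4),w,a,'circ',cv2.minEnclosingCircle(hull))
cv2.imwrite('pics/crop0.png',np.vstack(out))
# depth-based object tops
for n,(u,v),r,lo in(('roll',(320,249),18,.018),('carton',(438,255),30,.035),('tape',(231,278),26,.03),('masking',(246,200),28,.015),('tin',(403,187),28,.06),('wbox',(314,175),34,.03)):
    c=cl[v-r:v+r,u-r:u+r].reshape(-1,3);c=c[c[:,2]>lo]
    k=cv2.minAreaRect(c[:,:2].astype(np.float32));print(n,len(c),np.median(c[:,2]).round(4),k)
E
python3 m0.py
```

```text
bench z 0.0008224489054428596 0.16731596016649133
round z pct [-0.0036  0.0007  0.0061  0.0122  0.0641  0.0713  0.0753]
  rect 0.5383 0.276 (0.12732495367527008, 0.11721295118331909) 79.96867370605469 circ ((0.5219987630844116, 0.2789098620414734), 0.07637784630060196)
square z pct [-0.004  -0.0006  0.0028  0.0086  0.0128  0.0259  0.0308]
  rect 0.5803 0.0328 (0.11618753522634506, 0.11601273715496063) 63.23434066772461 circ ((0.5808576345443726, 0.03207774460315704), 0.07997030764818192)
oblong z pct [-0.0036 -0.0004  0.0028  0.0114  0.0524  0.0561  0.0606]
  rect 0.5061 -0.2514 (0.14048826694488525, 0.08621539175510406) 71.63080596923828 circ ((0.5054783821105957, -0.2505102753639221), 0.07996879518032074)
roll 269 0.0258 ((0.4541584551334381, 0.06710439175367355), (0.05346649885177612, 0.310642272233963), 80.02082061767578)
carton 706 0.0536 ((0.43574464321136475, -0.07490640878677368), (0.08603722602128983, 0.4588349163532257), 23.281423568725586)
tape 478 0.0659 ((0.4487650394439697, 0.1952195167541504), (0.316817045211792, 0.07077795267105103), 40.66938781738281)
masking 601 0.0232 ((0.5563984513282776, 0.1481110155582428), (0.49628645181655884, 0.1007498949766159), 17.37725067138672)
tin 765 0.0727 ((0.5300090312957764, -0.03434367477893829), (0.0776856392621994, 0.5378981232643127), 47.47193908691406)
wbox 1384 0.0397 ((0.5664697289466858, 0.0862223207950592), (0.12265602499246597, 0.5191933512687683), 73.72120666503906)
```

View pics/crop0.png

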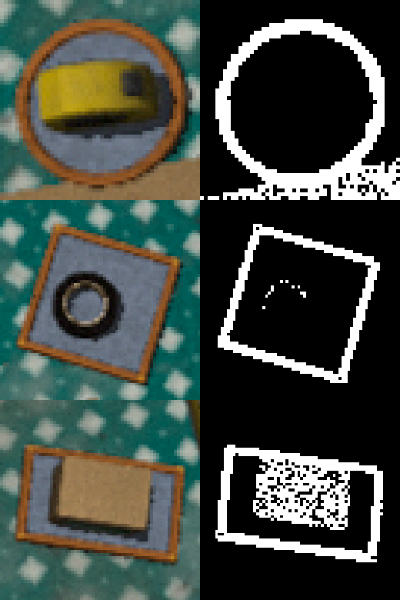

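The rim rectangles measure 116×116 and 140×86 mm, which matches the given sizes. The crop shows a clean circle at the round tray, with the cork board touching its lower edge. Next I'll fit that circle and the roll, then make the first move.

```bash
cat >> h.py <<'E'
def goto(x,y,z,yaw=None,half=True):
    s=monitor.observe();p=s['tcp_pos'];q=s['ee_rot'];from scipy.spatial.transform import Rotation as Ro
    R=Ro.from_quat(q).as_matrix();Y=np.arctan2(R[1,0],R[0,0])
    d=R.T@(np.array([x,y,z])-p)*100; tn=0 if yaw is None else -(yaw-Y)
    if half: tn=(tn+np.pi/2)%np.pi-np.pi/2
    a=tn; c=np.array([[np.cos(a),np.sin(a)],[-np.sin(a),np.cos(a)]])@d[:2]
    print('at',p.round(4),'yaw',round(Y,3),'q7',s['q'][6].round(2),'| shift cm',d.round(2),'turn',round(tn,3),'| shift after turn',c.round(2))
E
cat > m1.py <<'E'
from h import *
D=pickle.load(open('d0.pkl','rb'));d=D['top'];s=D['side']
def circ(P):
    A=np.c_[2*P,np.ones(len(P))];c=np.linalg.lstsq(A,(P**2).sum(1),rcond=None)[0];return c[:2],np.sqrt(c[2]+c[:2]@c[:2])
def fit(pts):
    P=np.array(pts)[:,:2]
    for _ in range(6):
        c,r=circ(P);e=abs(np.hypot(*(P-c).T)-r);P=P[e<max(.004,2*np.median(e))] if _<5 else P
    return c.round(4),r.round(4),len(P)
im=d['image'];hsv=cv2.cvtColor(im,cv2.COLOR_RGB2HSV).astype(int)
h=hsv[250:300,202:262];m=((h[...,0]<18)&(h[...,1]>90)&(h[...,2]>60)).astype(np.uint8)
cs,hi=cv2.findContours(m,cv2.RETR_CCOMP,cv2.CHAIN_APPROX_NONE)
for c,k in zip(cs,hi[0]):
    if len(c)>60: print('round',k[3],fit([ray(d,p[0][0]+202,p[0][1]+250,.012) for p in c]))
def tri(a,b,D1,D2):
    # two-view intersection
    def cr(D,u,v):
        R=np.array(D['R']);c=-R.T@D['t'];r=R.T@np.array([(u-D['cx'])/D['f'],(v-D['cy'])/D['f'],1]);return c,r/np.linalg.norm(r)
    c1,r1=cr(D1,*a);c2,r2=cr(D2,*b);k=np.linalg.lstsq(np.c_[r1,-r2],c2-c1,rcond=None)[0]
    return ((c1+k[0]*r1+c2+k[1]*r2)/2).round(4),np.linalg.norm(c1+k[0]*r1-c2-k[1]*r2).round(4)
def blob(D,box,f,show=''):
    x0,y0,x1,y1=box;h=cv2.cvtColor(D['image'],cv2.COLOR_RGB2HSV)[y0:y1,x0:x1].astype(int);m=f(h).astype(np.uint8)
    n,l,st,ce=cv2.connectedComponentsWithStats(m);i=1+np.argmax(st[1:,4]);c=max(cv2.findContours((l==i).astype(np.uint8),0,1)[0],key=cv2.contourArea)
    return cv2.convexHull(c).reshape(-1,2)+[x0,y0]
rt=blob(d,(300,230,340,268),lambda h:h[...,2]<55);print('roll',fit([ray(d,*p,.027) for p in rt]))
# tray corners in both views: triangulate heights
rim=lambda h:(h[...,0]<18)&(h[...,1]>90)&(h[...,2]>60)
for n,b1,b2 in(('sq',(292,214,356,282),(262,232,352,285)),('ob',(404,228,472,286),(132,290,245,368))):
    q=[]
    for D_,b in((d,b1),(s,b2)):
        H=blob(D_,b,rim);e=.03
        while True:
            a=cv2.approxPolyDP(H.reshape(-1,1,2).astype(np.float32),e*100,True).reshape(-1,2)
            if len(a)<=4: break
            e+=.01
        q.append(a)
    # match via plane
    for a in q[0]:
        w=ray(d,*a,.012)
        o=min(q[1],key=lambda b:np.linalg.norm(ray(s,*b,.012)-w));print(n,a,o,tri(a,o,d,s))
goto(.58,.03,.2)
E
python3 m1.py
```

```text
round -1 (array([0.5418, 0.276 ]), np.float64(0.0553), 82)
round 0 (array([0.5425, 0.2769]), np.float64(0.0482), 107)
roll (array([0.5755, 0.044 ]), np.float64(0.0294), 17)
sq [308. 222.] [344. 261.] (array([0.6563, 0.058 , 0.0076]), np.float64(0.0022))
sq [350. 235.] [299. 282.] (array([ 0.6047, -0.0424,  0.007 ]), np.float64(0.0008))
sq [339. 275.] [268. 256.] (array([0.5077, 0.0071, 0.0133]), np.float64(0.0057))
sq [296. 263.] [313. 239.] (array([0.5587, 0.1094, 0.0088]), np.float64(0.0072))
ob [412. 239.] [237. 323.] (array([ 0.5657, -0.197 ,  0.0118]), np.float64(0.0015))
ob [463. 245.] [172. 362.] (array([ 0.5274, -0.3207,  0.0165]), np.float64(0.0035))
ob [463. 277.] [172. 362.] (array([ 0.4696, -0.2983, -0.0264]), np.float64(0.0525))
ob [410. 270.] [217. 311.] (array([ 0.4963, -0.1722, -0.0023]), np.float64(0.019))
at [ 0.1921 -0.6466  0.2436] yaw 0.289 q7 -0.08 | shift cm [ 56.45 -53.8    4.45] turn 0.0 | shift after turn [ 56.45 -53.8 ]
```

Request:
jog_arm(rows=[[4, -2.5, 0, 0], [4, -2.5, 0, 0], [4, -2.5, 0, 0], [4, -2.5, 0, 0], [4, -2.5, 0, 0], [4, -2.5, 0, 0], [4, -2.5, 0, 0], [4, -2.5, 0, 0]])

```text
t: 0.9
tcp_pos: [0.4428, -0.3625, 0.2443]
ee_rot: [0.99, 0.144, -0.0, -0.0]
force: [0.4, 0.1, -0.3]
opening: 1.0
finger_force: 0.0
```

Circle radii of 55 and 48 mm match 56 and 48, the roll's 29 mm matches too, and the rim corners triangulate to about 7–16 mm. Next I'll look with the wrist camera near the oblong tray.

Run:
```python
from h import *
d=cam('wrist');save(d,'w1.png');pickle.dump(d,open('w1.pkl','wb'));R=np.array(d['R']);print(d['f'],-R.T@d['t'],R[2]);goto(.575,.044,.15)
```

```text
372.8782608103782 [ 0.51140182 -0.34274819  0.38529233] [-0.25247298 -0.07541516 -0.96466053]
at [ 0.4498 -0.3538  0.2445] yaw 0.302 q7 -0.73 | shift cm [ 23.71 -34.23   9.74] turn 0.0 | shift after turn [ 23.71 -34.23]
```

View pics/w1.png

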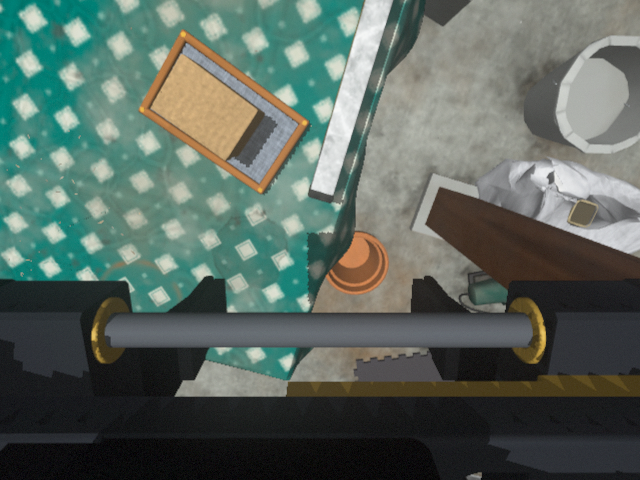

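Request:
jog_arm(rows=[[0, -4.5, 0, 0], [0, -4.5, 0, 0], [2, -4.5, 0, 0], [4, -3, 0, 0], [4, -3, 0, 0], [4, -3, 1.5, 0], [4, -3, 2, 0], [4, -3, 2, 0]])

```text
t: 1.75
tcp_pos: [0.5671, -0.0346, 0.1924]
ee_rot: [0.99, 0.144, 0.0, 0.0]
force: [0.3, -0.6, 1.0]
opening: 1.0
finger_force: 0.0
```

The wrist view shows the oblong tray with its corners at about (183,33), (308,123), (262,191) and (142,109), and the carton inside toward the left. Next I'll measure the roll and square tray from here.

```bash
cat > m2.py <<'E'
from m1 import fit,blob
from h import *
import sys
E
sed -i 's/^D=pickle/if __name__!="__main__": pass\nD=pickle/' m1.py
python3 - <<'E'
# split helpers out of m1
s=open('m1.py').read()
a=s[s.index('def circ'):s.index("im=d['image']")];b=s[s.index('def tri'):s.index('rt=blob')]
open('h.py','a').write(a+b)
E
python3 - <<'E'
from h import *
d=cam('wrist');save(d,'w2.png');pickle.dump(d,open('w2.pkl','wb'))
E
```

```text
(no output)
```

View pics/w2.png

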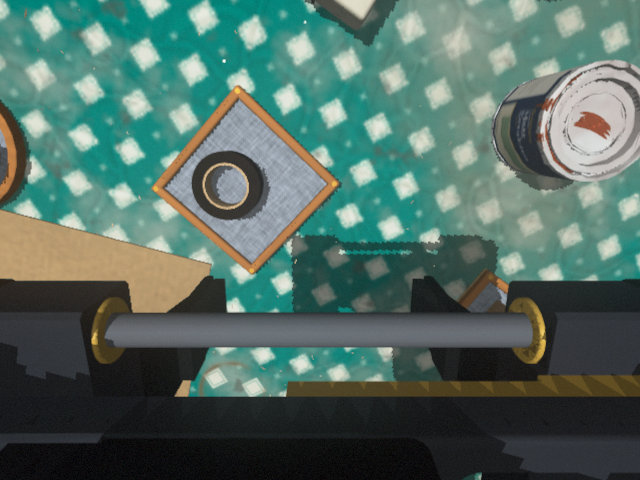

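The wrist view shows the roll centred at about (227,185) in the square tray, whose corners are at about (238,91), (337,184), (252,270) and (156,188). The tin is at (600,125).

```bash
cat > m3.py <<'E'
from h import *
d=pickle.load(open('w2.pkl','rb'));w1=pickle.load(open('w1.pkl','rb'))
rim=lambda h:(h[...,0]<18)&(h[...,1]>90)&(h[...,2]>60)
def rect(D,H,z): return cv2.minAreaRect(np.array([ray(D,*p,z)[:2] for p in H],np.float32))
print('sq',rect(d,blob(d,(145,80,345,280),rim),.012))
print('ob',rect(w1,blob(w1,(130,20,320,200),rim),.012))
for T in(45,60,75):
    H=blob(d,(185,140,280,230),lambda h:h[...,2]<T);print('roll',T,fit([ray(d,*p,.027) for p in H]))
H=blob(d,(185,140,280,230),lambda h:(h[...,0]<25)&(h[...,1]>60)&(h[...,2]>90));print('core px',H.mean(0),'core',fit([ray(d,*p,.027) for p in H]))
h=cv2.cvtColor(w1['image'],cv2.COLOR_RGB2HSV);print('carton hsv',h[100,200],h[80,190],'rim',h[75,164],h[70,225])
for V in(170,190):
    for S in (130,150):
        H=blob(w1,(145,40,270,165),lambda h:(h[...,0]<25)&(h[...,1]<S)&(h[...,1]>50)&(h[...,2]>V));print('carton',V,S,rect(w1,H,.054))
goto(.5755,.044,.038)
E
python3 m3.py
```

```text
sq ((0.5811880230903625, 0.03415753319859505), (0.11533068120479584, 0.11527031660079956), 63.073577880859375)
ob ((0.5064309239387512, -0.2508144974708557), (0.13927312195301056, 0.08531040698289871), 71.48221588134766)
roll 45 (array([0.6017, 0.0272]), np.float64(0.003), 6)
roll 60 (array([0.5799, 0.046 ]), np.float64(0.0283), 36)
roll 75 (array([0.5796, 0.0456]), np.float64(0.0286), 38)
core px [225.66666667 184.92592593] core (array([0.5788, 0.0474]), np.float64(0.0193), 27)
carton hsv [ 18 101 201] [ 18 104 201] rim [ 14 151 157] [ 12  97 108]
carton 170 130 ((0.507893443107605, -0.24369165301322937), (0.07398670166730881, 0.05156165733933449), 70.62397766113281)
carton 170 150 ((0.507893443107605, -0.24369165301322937), (0.07398670166730881, 0.05156165733933449), 70.62397766113281)
carton 190 130 ((0.5079900622367859, -0.24364301562309265), (0.07352177798748016, 0.050655439496040344), 70.53797912597656)
carton 190 150 ((0.5079900622367859, -0.24364301562309265), (0.07352177798748016, 0.050655439496040344), 70.53797912597656)
at [ 0.5694 -0.0255  0.1894] yaw 0.299 q7 -1.45 | shift cm [ 2.59 -6.36 15.19] turn 0.0 | shift after turn [ 2.59 -6.36]
```

Request:
jog_arm(rows=[[1, -2.2, 0, 0], [1, -2.2, 0, 0], [0.9, -2.2, 0, 0], [0, 0, 3, 0], [0, 0, 3, 0], [0, 0, 3, 0], [0, 0, 1, 0], [0, 0, 0, 0]], claw=0.86, force=15)

```text
t: 2.6
tcp_pos: [0.5741, 0.0352, 0.0916]
ee_rot: [0.99, 0.144, -0.002, -0.0]
force: [-0.3, -0.6, 0.2]
opening: 0.861
finger_force: 0.0
```

Run:
```python
from h import *
goto(.578,.046,.038)
```

```text
at [0.5741 0.0352 0.0916] yaw 0.289 q7 -1.64 | shift cm [ 0.69 -0.92  5.36] turn 0.0 | shift after turn [ 0.69 -0.92]
```

Request:
jog_arm(rows=[[0.7, -0.9, 0, 0], [0, 0, 1.5, 0], [0, 0, 1.5, 0], [0, 0, 1.2, 0], [0, 0, 0.8, 0], [0, 0, 0.3, 0], [0, 0, 0, 0], [0, 0, 0, 0]])

```text
t: 3.4
tcp_pos: [0.5797, 0.0464, 0.0403]
ee_rot: [0.99, 0.144, 0.0, 0.0]
force: [-0.6, -1.0, 0.2]
opening: 0.859
finger_force: 0.0
```

Run:
```python
from h import *
goto(.578,.046,.038)
d=cam('wrist');save(d,'w3.png')
```

```text
at [0.5797 0.0464 0.0403] yaw 0.289 q7 -1.69 | shift cm [-0.18 -0.01  0.23] turn 0.0 | shift after turn [-0.18 -0.01]
```

View pics/w3.png

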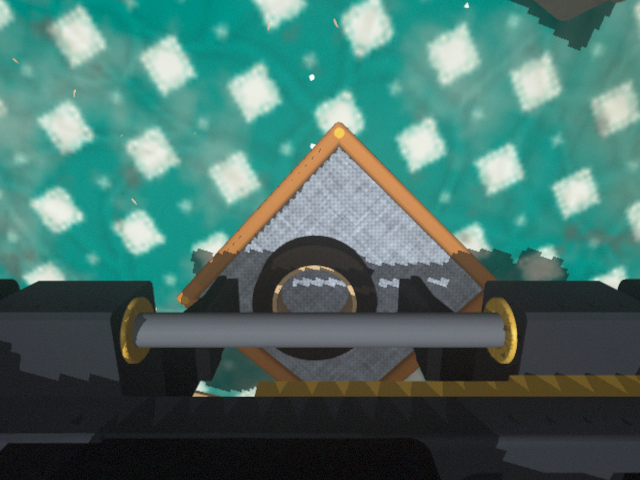

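The roll at (315,297) lies between the fingers, so I'll close.

Request:
jog_arm(rows=[[-0.1, 0, 0.2, 0], [0, 0, 0, 0], [0, 0, 0, 0], [0, 0, 0, 0], [0, 0, 0, 0], [0, 0, 0, 0], [0, 0, 0, 0], [0, 0, 0, 0]], claw=0.5, force=15)

```text
t: 4.25
tcp_pos: [0.5785, 0.0461, 0.0382]
ee_rot: [0.99, 0.144, 0.0, 0.0]
force: [-0.7, 0.1, 1.5]
opening: 0.633
finger_force: 15.0
```

Request:
jog_arm(rows=[[0, 0, -1, 0], [0, 0, -2, 0], [0, 0, -2, 0], [-2, 2, 0, 0], [-3, 3, 0, 0], [-3, 3, 0, 0], [-3, 3, 0, 0], [-0.7, 0.7, 0, 0]])

```text
t: 5.05
tcp_pos: [0.4967, -0.1046, 0.0881]
ee_rot: [0.99, 0.14, -0.002, 0.001]
force: [0.4, -0.0, -1.2]
opening: 0.636
finger_force: 15.0
```

Request:
jog_arm(rows=[[0, 0, 0, 0], [0, 0, 0, 0], [0, 0, 2, 0], [0, 0, 2, 0], [0, 0, 0.8, 0], [0, 0, 0, 0], [0, 0, 0, 0], [0, 0, 0, 0]])

```text
t: 5.85
tcp_pos: [0.5006, -0.099, 0.0409]
ee_rot: [0.99, 0.144, 0.001, 0.0]
force: [-0.8, 0.7, 0.1]
opening: 0.633
finger_force: 15.0
```

Run:
```python
from h import *
goto(.5,-.1,.031)
d=cam('wrist');save(d,'w4.png')
```

```text
at [ 0.5006 -0.099   0.0409] yaw 0.289 q7 -1.43 | shift cm [-0.08  0.08  0.99] turn 0.0 | shift after turn [-0.08  0.08]
```

View pics/w4.png

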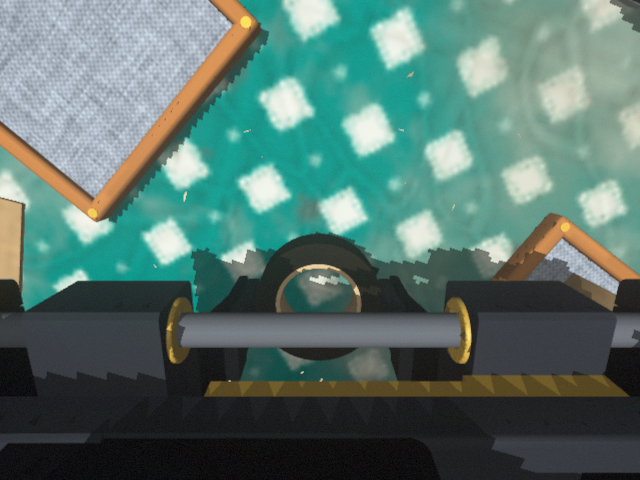

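The roll is gripped at (319,292) and held clear of the bench. I'll lower, release, and check the roll's offset in the grip.

Request:
jog_arm(rows=[[0, 0, 0.5, 0], [0, 0, 0.4, 0], [0, 0, 0, 0], [0, 0, 0, 0], [0, 0, 0, 0], [0, 0, 0, 0], [0, 0, 0, 0], [0, 0, 0, 0]])

```text
t: 6.7
tcp_pos: [0.4997, -0.0994, 0.0311]
ee_rot: [0.99, 0.144, 0.0, 0.0]
force: [0.4, 0.2, -0.8]
opening: 0.637
finger_force: 15.0
```

Run:
```python
from h import *
d=cam('wrist');s=monitor.observe();print(s['tcp_pos'],s['force'])
H=blob(d,(255,225,385,312),lambda h:(h[...,0]<25)&(h[...,1]>60)&(h[...,2]>90))
print('core px',H.min(0),H.max(0),'core',fit([ray(d,*p,.0195) for p in H]))
```

```text
[ 0.49968886 -0.09943964  0.03109894] [ 0.67777504  0.34439308 -0.46703271]
core px [276 264] [360 311] core (array([ 0.5008, -0.0998]), np.float64(0.0188), 22)
```

Request:
jog_arm(rows=[[0, 0, 0, 0], [0, 0, 0, 0], [0, 0, 0, 0], [0, 0, 0, 0], [0, 0, 0, 0], [0, 0, -2, 0], [0, 0, -3, 0], [0, 0, -5, 0]], claw=0.86)

```text
t: 7.55
tcp_pos: [0.4975, -0.0991, 0.1299]
ee_rot: [0.99, 0.144, -0.003, -0.001]
force: [1.7, -0.8, -0.9]
opening: 0.855
finger_force: 0.0
```

Request:
jog_arm(rows=[[-0.8, 3.5, 0, 0], [-0.8, 3.5, 0, 0], [-0.8, 3.5, 0, 0], [-0.9, 3.5, 0, 0], [0, 0, 0, -0.135], [0, 0, 0, -0.135], [0, 0, 0, -0.135], [0, 0, 0, -0.135]], claw=0.9)

```text
t: 8.35
tcp_pos: [0.5077, -0.243, 0.1309]
ee_rot: [0.914, 0.405, -0.0, -0.0]
force: [-0.3, 0.3, -0.5]
opening: 0.9
finger_force: 0.0
```

Request:
jog_arm(rows=[[0, 0, 0, -0.135], [0, 0, 0, -0.135], [0, 0, 0, -0.135], [0, 0, 0, 0], [0, 0, 0, 0], [0, 0, 0, 0], [0, 0, 0, 0], [0, 0, 0, 0]])

```text
t: 9.15
tcp_pos: [0.5079, -0.2429, 0.1311]
ee_rot: [0.816, 0.578, -0.0, 0.0]
force: [0.5, -0.5, -0.8]
opening: 0.903
finger_force: 0.0
```

Run:
```python
from h import *
d=cam('wrist');save(d,'w5.png');goto(.508,-.2437,.042,1.235)
D=pickle.load(open('d0.pkl','rb'))['top'];c=cloud(D)[130:270,450:490];print('level z',np.percentile(c[...,2],[90,97,99]))
C=cloud(D)[240:275,418:455].reshape(-1,3);C=C[(C[:,2]>.045)&(C[:,2]<.08)];print('carton top z',np.median(C[:,2]),cv2.minAreaRect(C[:,:2].astype(np.float32)))
H=blob(d,(150,0,500,312),lambda h:(h[...,0]<25)&(h[...,1]<130)&(h[...,1]>50)&(h[...,2]>150));print(cv2.minAreaRect(np.array([ray(d,*p,.054)[:2] for p in H],np.float32)),H.min(0),H.max(0))
```

```text
at [ 0.5079 -0.2429  0.1311] yaw 1.233 q7 -0.26 | shift cm [-0.07  0.03  8.91] turn -0.002 | shift after turn [-0.07  0.03]
level z [0.04587195 0.04943624 0.05525086]
carton top z 0.05367759589821032 ((0.5090606212615967, -0.2449646294116974), (0.07596132159233093, 0.05413994565606117), 70.65250396728516)
((0.5119765996932983, -0.23232775926589966), (0.050253916531801224, 0.05190562456846237), 70.65460205078125) [275 200] [362 280]
```

View pics/w5.png

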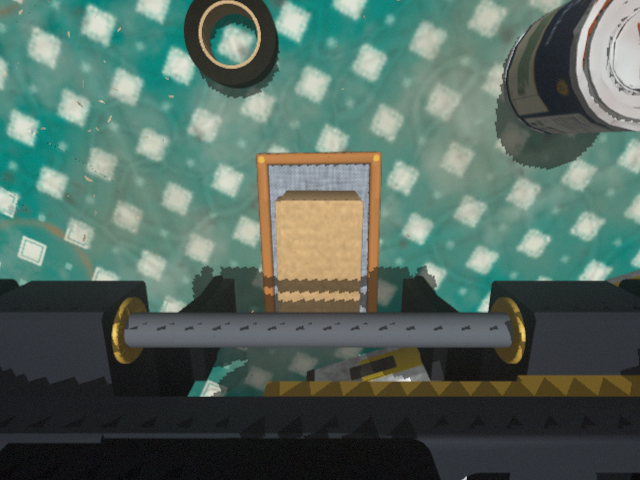

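The carton top spans (275–362, 200–…) and sits squarely between the open fingers. I'll descend and grip.

Request:
jog_arm(rows=[[0, 0, 2.5, 0], [0, 0, 2.5, 0], [0, 0, 2, 0], [0, 0, 1.2, 0], [0, 0, 0.7, 0], [0, 0, 0, 0], [0, 0, 0, 0], [0, 0, 0, 0]])

```text
t: 10.0
tcp_pos: [0.5086, -0.2432, 0.043]
ee_rot: [0.816, 0.578, 0.0, 0.001]
force: [0.6, -0.0, -0.2]
opening: 0.901
finger_force: 0.0
```

Request:
jog_arm(rows=[[0, 0, 0, 0], [0, 0, 0, 0], [0, 0, 0, 0], [0, 0, 0, 0], [0, 0, 0, 0], [0, 0, 0, 0], [0, 0, 0, 0], [0, 0, -0.5, 0]], claw=0.45, force=25)

```text
t: 10.8
tcp_pos: [0.5069, -0.2427, 0.0464]
ee_rot: [0.816, 0.579, -0.001, -0.001]
force: [-0.9, -0.3, -2.0]
opening: 0.572
finger_force: 25.0
```

Request:
jog_arm(rows=[[0, 0, -2, 0], [0, 0, -3, 0], [0, 0, -1, 0], [3, 0, 0, 0], [4.5, -0.5, 0, 0], [4.5, -0.5, 0, 0], [4.5, -0.5, 0, 0], [4.5, -0.5, 0, 0]])

```text
t: 11.6
tcp_pos: [0.5579, -0.0367, 0.1064]
ee_rot: [0.816, 0.578, -0.001, -0.0]
force: [1.2, -0.8, -2.7]
opening: 0.573
finger_force: 25.0
```

Request:
jog_arm(rows=[[4, -0.3, 0, 0], [2.6, 0, 0, 0], [1, 0, 0, 0], [0, 0, 0, 0.066], [0, 0, 0, 0.066], [0, 0, 0, 0], [0, 0, 0, 0], [0, 0, 0, 0]])

```text
t: 12.4
tcp_pos: [0.5805, 0.0337, 0.1068]
ee_rot: [0.852, 0.523, -0.0, 0.0]
force: [0.1, -0.6, -2.7]
opening: 0.574
finger_force: 25.0
```

Run:
```python
from h import *
d=cam('wrist');save(d,'w6.png');goto(.581,.034,.043,1.101);pickle.dump(d,open('w6.pkl','wb'))
```

```text
at [0.5806 0.0339 0.1069] yaw 1.102 q7 -0.91 | shift cm [0.03 0.04 6.39] turn 0.001 | shift after turn [0.03 0.04]
```

View pics/w6.png

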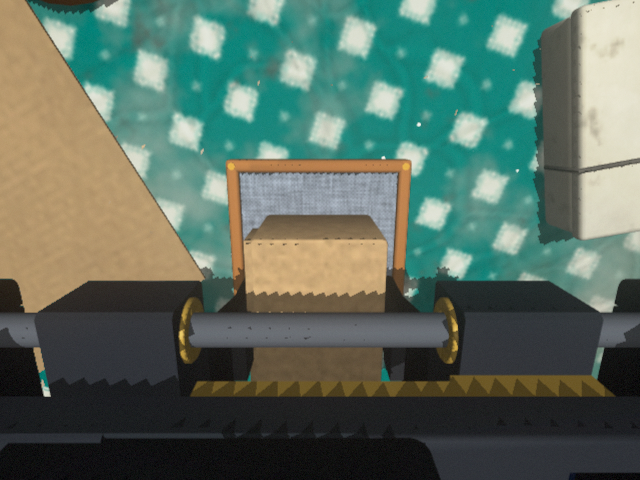

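The carton's top far edge runs (246,240)–(386,240), and the far rim corners of the tray are at (230,161) and (411,161).

Run:
```python
from h import *
d=pickle.load(open('w6.pkl','rb'));tcp=np.array([.5806,.0339])
a=1.102;X=np.array([np.cos(a),np.sin(a)]);Y=np.array([np.sin(a),-np.cos(a)])
for n,u,v,z in(('cartonL',246,240,.1179),('cartonR',386,240,.1179),('botL?',265,216,.072),('botR',374,216,.072),('trayL',228,160,.012),('trayR',411,160,.012)):
    p=ray(d,u,v,z)[:2]-tcp;print(n,(p@X).round(4),(p@Y).round(4))
```

```text
cartonL 0.0357 -0.0259
cartonR 0.0357 0.0246
botL? 0.0352 -0.0254
botR 0.0352 0.0269
trayL 0.0583 -0.0557
trayR 0.0583 0.0575
```

Request:
jog_arm(rows=[[0.2, 0.1, 1, 0], [0, 0, 2, 0], [0, 0, 2, 0], [0, 0, 0.8, 0], [0, 0, 0.3, 0], [0, 0, 0.2, 0], [0, 0, 0, 0], [0, 0, 0, 0]])

```text
t: 13.25
tcp_pos: [0.5831, 0.036, 0.0448]
ee_rot: [0.852, 0.523, 0.001, 0.0]
force: [-0.4, -0.5, -1.9]
opening: 0.575
finger_force: 25.0
```

Request:
jog_arm(rows=[[0, 0, 0.1, 0], [0, 0, 0, 0], [0, 0, 0, 0], [0, 0, 0, 0], [0, 0, 0, 0], [0, 0, 0, 0], [0, 0, 0, 0], [0, 0, 0, 0]])

```text
t: 14.05
tcp_pos: [0.5825, 0.0358, 0.043]
ee_rot: [0.852, 0.523, -0.0, 0.0]
force: [0.5, -0.1, -2.8]
opening: 0.575
finger_force: 25.0
```

Request:
jog_arm(rows=[[0, 0, 0.1, 0], [0, 0, 0, 0], [0, 0, 0, 0], [0, 0, 0, 0], [0, 0, 0, 0], [0, 0, 0, 0], [0, 0, 0, 0], [0, 0, 0, 0]])

```text
t: 14.85
tcp_pos: [0.5827, 0.0359, 0.0422]
ee_rot: [0.852, 0.523, 0.0, 0.0]
force: [0.1, -0.9, 0.9]
opening: 0.574
finger_force: 25.0
```

Request:
jog_arm(rows=[[0, 0, 0, 0], [0, 0, 0, 0], [0, 0, 0, 0], [0, 0, 0, 0], [0, 0, -1, 0], [0, 0, -3, 0], [0, 0, -3, 0], [0, 0, -4, 0]], claw=0.85)

```text
t: 15.65
tcp_pos: [0.5816, 0.0357, 0.1527]
ee_rot: [0.852, 0.524, -0.001, -0.001]
force: [1.4, -0.4, 0.7]
opening: 0.848
finger_force: 0.0
```

```bash
cat > m4.py <<'E'
from h import *
D=pickle.load(open('d0.pkl','rb'))['top']
goto(.542,.277,.15)
ye=lambda h:(abs(h[...,0]-25)<7)&(h[...,1]>150)&(h[...,2]>70)
H=blob(D,(205,255,260,300),ye);print('yellow px',H.min(0),H.max(0),[cv2.minAreaRect(np.array([ray(D,*p,z)[:2] for p in H],np.float32)) for z in(.072,)])
C=cloud(D)[255:300,205:260].reshape(-1,3);C=C[(C[:,2]>.055)&(C[:,2]<.085)];print('tape top z',np.median(C[:,2]),cv2.minAreaRect(C[:,:2].astype(np.float32)))
E
python3 m4.py
```

```text
at [0.5816 0.0357 0.1527] yaw 1.102 q7 -0.88 | shift cm [ 19.74 -14.43   0.28] turn 0.0 | shift after turn [ 19.74 -14.43]
yellow px [215 269] [242 284] [((0.5414245128631592, 0.2742021083831787), (0.064012311398983, 0.033224157989025116), 88.64714813232422)]
tape top z 0.06737042755370444 ((0.543433427810669, 0.27685117721557617), (0.06556201726198196, 0.03507664054632187), 89.27220916748047)
```

Request:
jog_arm(rows=[[3.2, -2.8, 0, 0], [3.2, -2.8, 0, 0], [3.2, -2.7, 0, 0], [3.2, -2.7, -1, 0], [0, 0, 0, -0.113], [0, 0, 0, -0.113], [0, 0, 0, -0.113], [0, 0, 0, -0.114]])

```text
t: 16.45
tcp_pos: [0.5422, 0.2, 0.1628]
ee_rot: [0.711, 0.703, 0.0, 0.0]
force: [0.6, 0.2, 0.1]
opening: 0.849
finger_force: 0.0
```

Run:
```python
from h import *
cam('wrist');d=cam('wrist');save(d,'w7.png');goto(.5434,.2768,.047,1.555);pickle.dump(d,open('w7.pkl','wb'))
```

```text
at [0.5423 0.1998 0.1626] yaw 1.555 q7 -0.78 | shift cm [ 7.700e+00 -1.000e-02  1.156e+01] turn -0.0 | shift after turn [ 7.7  -0.01]
```

View pics/w7.png

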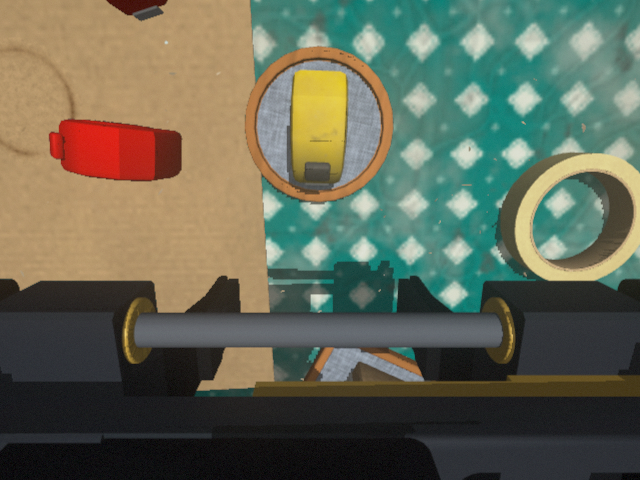

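The tape measure spans (293–347, 70–184) with its nose toward the robot, the tray circle is centred at about (320,125), and the nearest red look-alike ends at (181,150), clear of the fingers.

Run:
```python
from h import *
d=pickle.load(open('w7.pkl','rb'));ye=lambda h:(abs(h[...,0]-25)<7)&(h[...,1]>120)&(h[...,2]>70)
H=blob(d,(255,50,390,205),ye);print(H.min(0),H.max(0),cv2.minAreaRect(np.array([ray(d,*p,.072)[:2] for p in H],np.float32)))
P=cloud(d)[55:200,270:370].reshape(-1,3);P=P[(P[:,2]>.03)&(P[:,2]<.085)]
print('cloud',np.percentile(P,[1,50,99],axis=0).round(4),cv2.minAreaRect(P[:,:2].astype(np.float32)))
for z in(.05,.065):
    Q=P[P[:,2]>z];print(z,cv2.minAreaRect(Q[:,:2].astype(np.float32)))
rim=lambda h:(h[...,0]<18)&(h[...,1]>90)&(h[...,2]>60)
m=blob(d,(262,40,400,210),rim);print('tray',fit([ray(d,*p,.012) for p in m]))
```

```text
[291  70] [347 181] ((0.5427967309951782, 0.2774239480495453), (0.06324529647827148, 0.032687243074178696), 88.42449188232422)
cloud [[0.5259 0.2421 0.0415]
 [0.5428 0.2788 0.07  ]
 [0.5597 0.3101 0.0742]] ((0.5428010821342468, 0.27599263191223145), (0.07011028379201889, 0.03549138829112053), 87.78534698486328)
0.05 ((0.5428752303123474, 0.2779077887535095), (0.06627711653709412, 0.03549138829112053), 87.78534698486328)
0.065 ((0.5429275035858154, 0.2761760652065277), (0.05821164697408676, 0.033893294632434845), 88.35485076904297)
tray (array([0.5428, 0.2792]), np.float64(0.0554), 45)
```

Request:
jog_arm(rows=[[2.6, 0.1, 0, 0.014], [2.6, 0, 0, 0], [2.5, 0, 0, 0], [0, 0, 2.5, 0], [0, 0, 2.5, 0], [0, 0, 1, 0], [0, 0, 0, 0], [0, 0, 0, 0]])

```text
t: 17.35
tcp_pos: [0.5457, 0.277, 0.103]
ee_rot: [0.718, 0.696, 0.001, 0.0]
force: [0.4, 0.4, 0.5]
opening: 0.846
finger_force: 0.0
```

Run:
```python
from h import *
goto(.543,.277,.047,1.541)
```

```text
at [0.5457 0.277  0.103 ] yaw 1.54 q7 -0.96 | shift cm [-0.01 -0.28  5.6 ] turn -0.001 | shift after turn [-0.01 -0.28]
```

Request:
jog_arm(rows=[[0, -0.3, 0, 0], [0, 0, 2, 0], [0, 0, 2, 0], [0, 0, 1.2, 0], [0, 0, 0.4, 0], [0, 0, 0, 0], [0, 0, 0, 0], [0, 0, 0, 0]])

```text
t: 18.15
tcp_pos: [0.5427, 0.2772, 0.047]
ee_rot: [0.718, 0.696, 0.001, 0.0]
force: [0.3, -0.3, -0.2]
opening: 0.849
finger_force: 0.0
```

Request:
jog_arm(rows=[[0, 0, 0, 0], [0, 0, 0, 0], [0, 0, 0, 0], [0, 0, 0, 0], [0, 0, 0, 0], [0, 0, 0, 0], [0, 0, 0, 0], [0, 0, 0, 0]], claw=0.3, force=25)

```text
t: 18.95
tcp_pos: [0.5424, 0.2768, 0.0461]
ee_rot: [0.718, 0.696, 0.0, 0.0]
force: [1.0, 0.5, -0.4]
opening: 0.392
finger_force: 25.0
```

Request:
jog_arm(rows=[[0, 0, -2, 0], [0, 0, -3, 0], [0, 0, -3, 0], [-3, 0, 0, 0], [-4, 0, 0, 0], [-4, 0, 0, 0], [-4, 0, 0, 0], [-4, 0, 0, 0]])

```text
t: 19.75
tcp_pos: [0.5357, 0.0851, 0.1256]
ee_rot: [0.718, 0.697, -0.001, -0.0]
force: [0.3, -0.3, -2.4]
opening: 0.389
finger_force: 25.0
```

Request:
jog_arm(rows=[[-4, -0.4, 0, 0], [-4, -0.4, 0, 0], [-4, -0.4, 0, 0], [-4, -0.4, 0, 0], [-4, -0.4, 0, 0], [-4, 0, 0, 0], [-3, 0, 0, 0], [0, 0, 0, 0]])

```text
t: 20.55
tcp_pos: [0.5069, -0.1884, 0.1252]
ee_rot: [0.721, 0.693, -0.002, 0.0]
force: [0.1, -0.4, -2.5]
opening: 0.388
finger_force: 25.0
```

Run:
```python
from h import *
cam('wrist');goto(.5063,-.251,.047,1.248)
```

```text
at [ 0.5073 -0.1851  0.1253] yaw 1.535 q7 -0.11 | shift cm [-6.59  0.14  7.84] turn 0.287 | shift after turn [-6.28  2.  ]
```

Request:
jog_arm(rows=[[-3, 0, 0, 0], [-2.5, 0.1, 0, 0], [-1.1, 0, 0, 0], [0, 0, 0, 0.1], [0, 0, 0, 0.1], [0, 0, 0, 0.09], [0, 0, 2, 0], [0, 0, 0, 0]])

```text
t: 21.4
tcp_pos: [0.5059, -0.246, 0.1041]
ee_rot: [0.81, 0.586, -0.001, -0.002]
force: [-0.7, -0.4, -3.1]
opening: 0.389
finger_force: 25.0
```

Run:
```python
from h import *
cam('wrist');cam('wrist');d=cam('wrist');save(d,'w8.png');goto(.5063,-.251,.047,1.248);pickle.dump(d,open('w8.pkl','wb'))
```

```text
at [ 0.5078 -0.2474  0.1064] yaw 1.252 q7 -0.26 | shift cm [-0.4  -0.02  5.94] turn 0.004 | shift after turn [-0.4  -0.02]
```

View pics/w8.png

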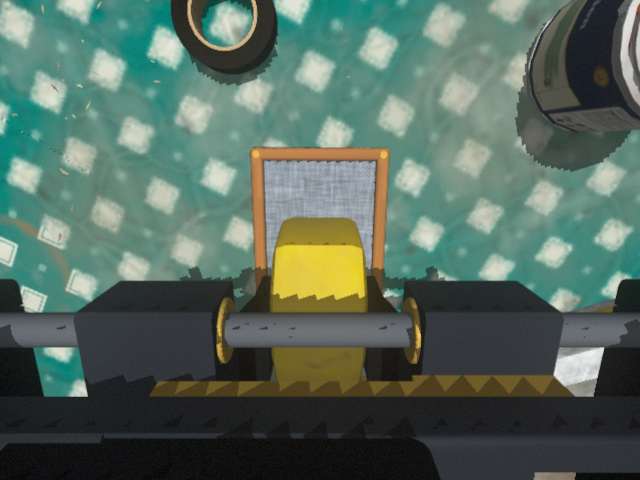

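The tape measure is held above the oblong tray with its far end at about row 219 and cols 277–363. The tray's far corners are at (252,150) and (389,152). Next I'll work out the offset of the tape along its length.

Run:
```python
from h import *
d=pickle.load(open('w8.pkl','rb'));tcp=np.array([.5078,-.2474]);a=1.250
X=np.array([np.cos(a),np.sin(a)]);Y=np.array([np.sin(a),-np.cos(a)])
h=cv2.cvtColor(d['image'],cv2.COLOR_RGB2HSV).astype(int);m=(abs(h[...,0]-25)<7)&(h[...,1]>120)&(h[...,2]>70);m[290:]=0;m[:,:255]=0;m[:,390:]=0
P=cloud(d)[cv2.erode(m.astype(np.uint8),np.ones((3,3)))>0];p=P[:,:2]-tcp;x=p@X;y=p@Y
for lo in np.arange(.06,.15,.01):
    k=(P[:,2]>lo)&(P[:,2]<lo+.01)
    if k.sum()>20: print(round(lo,2),k.sum(),np.percentile(x[k],[50,95]).round(4),np.percentile(y[k],[2,98]).round(4))
for u,v,z in((252,150,.012),(389,150,.012)):
    q=ray(d,u,v,z)[:2]-tcp;print('tray',q@X,q@Y)
e=pickle.load(open('w7.pkl','rb'));Q=cloud(e)[55:205,286:352].reshape(-1,3);im=e['image'][55:205,286:352].reshape(-1,3)
Q=Q[(abs(Q[:,0]-.543)<.014)]
for lo in np.arange(.0,.08,.01):
    k=(Q[:,2]>lo)&(Q[:,2]<lo+.01)&(Q[:,1]<.29);print('w7',round(lo,2),k.sum(),np.percentile(Q[k,1],[1,5,20,50]).round(4) if k.any() else '')
```

```text
0.09 553 [0.0377 0.0385] [-0.015   0.0137]
0.1 709 [0.0364 0.0372] [-0.0152  0.0139]
0.11 1204 [0.0348 0.0358] [-0.0156  0.0142]
0.12 3398 [0.0275 0.0327] [-0.0159  0.0147]
tray 0.06493782281776969 -0.04148638104139353
tray 0.06516026956718206 0.042384742270196396
w7 0.0 290 [0.2195 0.2197 0.2207 0.2324]
w7 0.01 401 [0.2237 0.2241 0.2257 0.2283]
w7 0.02 52 [0.2377 0.2377 0.2378 0.2384]
w7 0.03 20 [0.2409 0.241  0.2411 0.2411]
w7 0.04 123 [0.2412 0.2412 0.242  0.243 ]
w7 0.05 96 [0.2456 0.2463 0.2472 0.2481]
w7 0.06 1238 [0.2452 0.247  0.2513 0.2577]
w7 0.07 2040 [0.2532 0.2658 0.2704 0.2779]
```

Request:
jog_arm(rows=[[-0.5, 0.1, 0, 0.004], [0, 0, 2, 0], [0, 0, 2, 0], [0, 0, 1, 0], [0, 0, 0.5, 0], [0, 0, 0.2, 0], [0, 0, 0, 0], [0, 0, 0, 0]])

```text
t: 22.35
tcp_pos: [0.5074, -0.2536, 0.0498]
ee_rot: [0.812, 0.584, 0.0, 0.001]
force: [-0.3, -0.4, -2.7]
opening: 0.387
finger_force: 25.0
```

Request:
jog_arm(rows=[[0, 0, 0, 0], [0, 0, 0, 0], [0, 0, 0, 0], [0, 0, 0, 0], [0, 0, 0, 0], [0, 0, 0, 0], [0, 0, 0, 0], [0, 0, 0, 0]])

```text
t: 23.15
tcp_pos: [0.5068, -0.2535, 0.0491]
ee_rot: [0.812, 0.584, 0.0, 0.0]
force: [-0.7, -0.0, -2.4]
opening: 0.383
finger_force: 25.0
```

Run:
```python
from h import *
goto(.5058,-.2528,.0465,1.248)
```

```text
at [ 0.5068 -0.2535  0.0491] yaw 1.247 q7 -0.31 | shift cm [ 0.03 -0.12  0.26] turn -0.001 | shift after turn [ 0.03 -0.12]
```

Request:
jog_arm(rows=[[0.1, 0, 0.1, 0], [0, 0, 0.1, 0], [0, 0, 0.1, 0], [0, 0, 0, 0], [0, 0, 0, 0], [0, 0, 0, 0], [0, 0, 0, 0], [0, 0, 0, 0]])

```text
t: 23.95
tcp_pos: [0.5071, -0.2526, 0.046]
ee_rot: [0.812, 0.584, -0.0, 0.0]
force: [0.0, 0.3, -1.9]
opening: 0.388
finger_force: 25.0
```

Request:
jog_arm(rows=[[0, 0, 0, 0], [0, 0, 0, 0], [0, 0, 0, 0], [0, 0, 0, 0], [0, 0, 0, 0], [0, 0, 0, 0], [0, 0, 0, 0], [0, 0, 0, 0]])

```text
t: 24.75
tcp_pos: [0.5071, -0.2525, 0.046]
ee_rot: [0.812, 0.584, 0.0, 0.0]
force: [-0.1, 0.1, -1.4]
opening: 0.392
finger_force: 25.0
```

Partly in contact, so I'll go down a hair more, release slowly and rise.

Request:
jog_arm(rows=[[0, 0, 0.05, 0], [0, 0, 0, 0], [0, 0, 0, 0], [0, 0, 0, 0], [0, 0, 0, 0], [0, 0, 0, 0], [0, 0, 0, 0], [0, 0, 0, 0]], force=5)

```text
t: 25.55
tcp_pos: [0.5072, -0.2525, 0.046]
ee_rot: [0.812, 0.584, -0.0, 0.0]
force: [-1.8, 0.6, 5.2]
opening: 0.39
finger_force: 5.0
```

Request:
jog_arm(rows=[[0, 0, 0, 0], [0, 0, 0, 0], [0, 0, 0, 0], [0, 0, 0, 0], [0, 0, -1, 0], [0, 0, -3, 0], [0, 0, -3, 0], [0, 0, -4, 0]], claw=0.75)

```text
t: 26.35
tcp_pos: [0.5063, -0.2521, 0.1562]
ee_rot: [0.812, 0.584, -0.0, -0.001]
force: [1.0, -0.4, -0.1]
opening: 0.748
finger_force: 0.0
```

Run:
```python
from h import *
cam('wrist');goto(.5008,-.0998,.031,.289)
```

```text
at [ 0.5107 -0.2532  0.1637] yaw 1.247 q7 -0.21 | shift cm [14.25 -5.96 13.18] turn 0.958 | shift after turn [  3.32 -15.08]
```

Request:
jog_arm(rows=[[3, -1.1, 0, 0], [3.5, -1.4, 0, 0], [3.5, -1.4, 0, 0], [3, -1, 0, 0], [1.3, -0.5, 2, 0], [0, 0, 3, 0], [0, 0, 2, 0], [0, 0, 0, 0]], claw=0.86)

```text
t: 27.2
tcp_pos: [0.4997, -0.0994, 0.0838]
ee_rot: [0.812, 0.584, -0.002, -0.002]
force: [-0.1, -0.3, 0.3]
opening: 0.855
finger_force: 0.0
```

Run:
```python
from h import *
cam('wrist');d=cam('wrist');goto(.5008,-.0998,.031)
H=blob(d,(240,100,400,312),lambda h:(h[...,0]<25)&(h[...,1]>60)&(h[...,2]>90))
print(H.min(0),H.max(0),'core',fit([ray(d,*p,.0195) for p in H]))
```

```text
at [ 0.5019 -0.0996  0.0862] yaw 1.247 q7 -0.57 | shift cm [-0.05 -0.1   5.52] turn 0.0 | shift after turn [-0.05 -0.1 ]
[286 234] [350 296] core (array([ 0.5006, -0.0996]), np.float64(0.0191), 36)
```

Request:
jog_arm(rows=[[0, -0.1, 1, 0], [0, 0, 2, 0], [0, 0, 1.5, 0], [0, 0, 0.8, 0], [0, 0, 0.2, 0], [0, 0, 0, 0], [0, 0, 0, 0], [0, 0, 0, 0]])

```text
t: 28.1
tcp_pos: [0.501, -0.0995, 0.0311]
ee_rot: [0.812, 0.584, 0.0, 0.0]
force: [0.6, 0.0, 0.3]
opening: 0.864
finger_force: 0.0
```

Request:
jog_arm(rows=[[0, 0, 0, 0], [0, 0, 0, 0], [0, 0, 0, 0], [0, 0, 0, 0], [0, 0, 0, 0], [0, 0, 0, 0], [0, 0, 0, 0], [0, 0, 0, 0]], claw=0.5, force=15)

```text
t: 28.9
tcp_pos: [0.5006, -0.0995, 0.0307]
ee_rot: [0.812, 0.584, 0.0, 0.0]
force: [-0.6, -0.3, 2.0]
opening: 0.634
finger_force: 15.0
```

Request:
jog_arm(rows=[[0, 0, -2, 0], [0, 0, -3, 0], [0, 0, -3, 0], [2.5, -0.5, 0, 0], [4, -0.9, 0, 0], [4, -0.9, 0, 0], [4, -0.9, 0, 0], [4, -0.9, 0, 0]])

```text
t: 29.7
tcp_pos: [0.5203, 0.0903, 0.1103]
ee_rot: [0.812, 0.584, -0.0, -0.0]
force: [0.1, -0.7, -0.3]
opening: 0.635
finger_force: 15.0
```

Request:
jog_arm(rows=[[4, -0.9, 0, 0], [4, -0.9, 0, 0], [4, -0.9, 0, 0], [3.5, -0.8, 0, 0], [2, -0.4, 0, 0], [1, 0, 2, 0], [0, 0, 0, 0], [0, 0, 0, 0]])

```text
t: 30.5
tcp_pos: [0.5419, 0.2761, 0.0898]
ee_rot: [0.812, 0.584, -0.001, 0.0]
force: [-1.0, -0.5, -0.8]
opening: 0.635
finger_force: 15.0
```

Run:
```python
from h import *
cam('wrist');d=cam('wrist');save(d,'w9.png');goto(.5425,.278,.039);pickle.dump(d,open('w9.pkl','wb'))
H=blob(d,(240,100,400,312),lambda h:(h[...,0]<25)&(h[...,1]>60)&(h[...,2]>90));print(H.min(0),H.max(0))
```

```text
at [0.5427 0.2758 0.0908] yaw 1.246 q7 -1.24 | shift cm [ 0.21 -0.09  5.18] turn 0.0 | shift after turn [ 0.21 -0.09]
[240 161] [399 277]
```

View pics/w9.png

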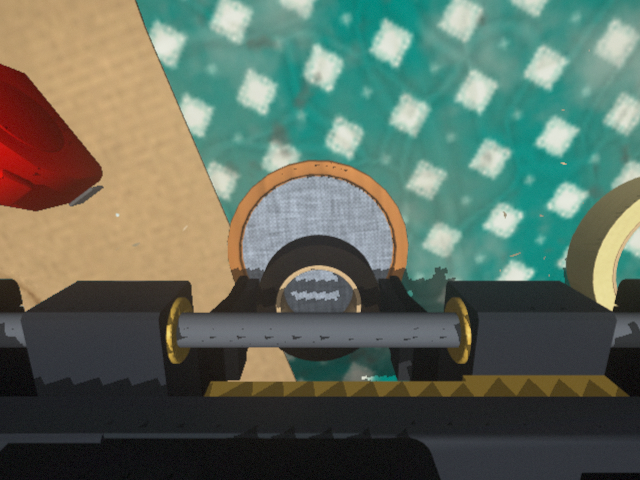

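The roll is held over the round tray: rim far edge at (318,161), sides at (228,240) and (408,240). I'll fit the rim arc and the roll's core.

Run:
```python
from h import *
d=pickle.load(open('w9.pkl','rb'));h=cv2.cvtColor(d['image'],cv2.COLOR_RGB2HSV).astype(int)
m=(h[...,0]<16)&(h[...,1]>115)&(h[...,2]>60)
P=[]
for v in range(161,262):
    c=np.nonzero(m[v,222:416])[0]+222
    c=[x for x in c if 1]
    if len(c)>3: P+= [ray(d,c[-1]+.5,v,.012)]; P+=[ray(d,c[0]-.5,v,.012)]
R=[p for p in P];print('tray outer',fit(R))
tcp=np.array([.5427,.2758]);X=np.array([np.cos(1.247),np.sin(1.247)]);Y=np.array([X[1],-X[0]])
H=blob(d,(272,262,366,312),lambda h:(h[...,0]<25)&(h[...,1]>60)&(h[...,2]>90));c=fit([ray(d,*p,.0908-.0112) for p in H]);print(c,H.min(0),H.max(0),(c[0]-tcp)@X,(c[0]-tcp)@Y)
print('apex',ray(d,318,160.5,.012)[:2]-.056*X)
goto(.5425,.2775,.039)
```

```text
tray outer (array([0.543 , 0.2797]), np.float64(0.0552), 202)
(array([0.5424, 0.276 ]), np.float64(0.0189), 25) [275 265] [361 311] 9.415650874199354e-05 -0.0003480438935845772
apex [0.54331131 0.27878627]
at [0.5427 0.2758 0.0908] yaw 1.246 q7 -1.24 | shift cm [ 0.16 -0.08  5.18] turn 0.0 | shift after turn [ 0.16 -0.08]
```

Request:
jog_arm(rows=[[0.3, 0, 1, 0], [0, 0, 2, 0], [0, 0, 1.5, 0], [0, 0, 0.4, 0], [0, 0, 0.1, 0], [0, 0, 0, 0], [0, 0, 0, 0], [0, 0, 0, 0]])

```text
t: 31.4
tcp_pos: [0.5438, 0.2799, 0.0412]
ee_rot: [0.812, 0.584, 0.001, 0.0]
force: [0.3, 0.3, -1.4]
opening: 0.634
finger_force: 15.0
```

Request:
jog_arm(rows=[[0, 0, 0.1, 0], [0, 0, 0, 0], [0, 0, 0, 0], [0, 0, 0, 0], [0, 0, 0, 0], [0, 0, 0, 0], [0, 0, 0, 0], [0, 0, 0, 0]])

```text
t: 32.2
tcp_pos: [0.5434, 0.2796, 0.0395]
ee_rot: [0.812, 0.584, -0.0, 0.0]
force: [-0.7, -0.7, -0.7]
opening: 0.637
finger_force: 15.0
```

Request:
jog_arm(rows=[[-0.05, 0, 0.08, 0], [0, 0, 0, 0], [0, 0, 0, 0], [0, 0, 0, 0], [0, 0, 0, 0], [0, 0, 0, 0], [0, 0, 0, 0], [0, 0, 0, 0]], force=5)

```text
t: 33.0
tcp_pos: [0.5433, 0.2791, 0.0387]
ee_rot: [0.812, 0.584, -0.0, 0.0]
force: [1.5, -0.4, -0.3]
opening: 0.642
finger_force: 5.0
```

Request:
jog_arm(rows=[[0, 0, 0, 0], [0, 0, 0, 0], [0, 0, 0, 0], [0, 0, 0, 0], [0, 0, -1, 0], [0, 0, -3, 0], [0, 0, -4, 0], [0, 0, -4, 0]], claw=0.86)

```text
t: 33.8
tcp_pos: [0.5429, 0.2791, 0.1604]
ee_rot: [0.812, 0.584, -0.0, -0.0]
force: [0.4, 1.2, 0.1]
opening: 0.859
finger_force: 0.0
```

Request:
jog_arm(rows=[[-4, 2, -2, 0], [-4, 0, -2, 0], [-4, 0, -2, 0], [-4, 0, -2, 0], [-4, 0, 0, 0], [-4, 0, 0, 0], [-2, 0, 0, 0], [0, 0, 0, 0]])

```text
t: 34.6
tcp_pos: [0.4786, 0.023, 0.2393]
ee_rot: [0.814, 0.582, -0.001, 0.001]
force: [0.1, -0.4, 0.0]
opening: 0.86
finger_force: 0.0
```

Run:
```python
from h import *
cam('top');d=cam('wrist');save(d,'w10.png');pickle.dump(d,open('w10.pkl','wb'));d=cam('top');save(d,'top1.png');pickle.dump(d,open('t1.pkl','wb'));goto(.5,-.4,.25)
```

```text
at [0.4798 0.0275 0.2394] yaw 1.248 q7 -0.63 | shift cm [-39.91  15.47  -1.08] turn 0.0 | shift after turn [-39.91  15.47]
```

View pics/w10.png

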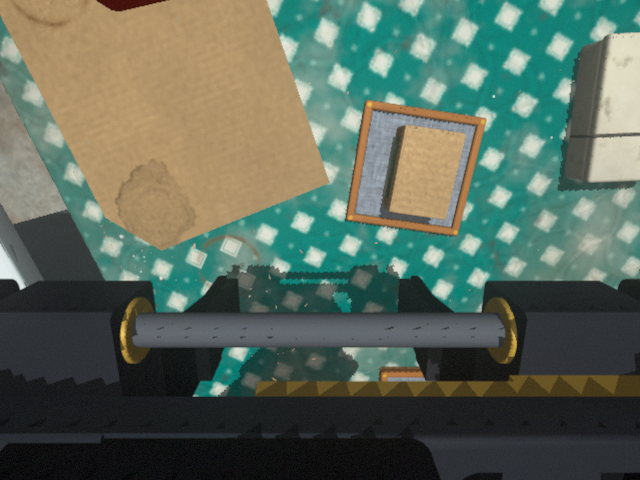

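The carton's top is at about (398–466, 125–215) in the square tray. I'll measure it, then retreat for a clear top view.

Request:
jog_arm(rows=[[-4, 2, 0, 0], [-5, 0, 0, 0], [-5, 0, 0, 0], [-5, 0, 0, 0], [-5, 0, 0, 0], [-5, 0, 0, 0], [-5, 0, 0, 0], [-5, 0, 0, 0]])

```text
t: 35.55
tcp_pos: [0.3752, -0.3504, 0.2391]
ee_rot: [0.811, 0.585, 0.0, 0.0]
force: [0.7, 0.5, -0.1]
opening: 0.859
finger_force: 0.0
```

Request:
jog_arm(rows=[[-5, 0, 0, 0], [-5, 0, 0, 0], [-5, 0, 0, 0], [-4, 0, 0, 0], [0, 0, 0, 0], [0, 0, 0, 0], [0, 0, 0, 0], [0, 0, 0, 0]])

```text
t: 36.35
tcp_pos: [0.3157, -0.5281, 0.2389]
ee_rot: [0.811, 0.585, 0.0, 0.0]
force: [-0.5, -0.8, 0.0]
opening: 0.858
finger_force: 0.0
```

Run:
```python
from h import *
def rect(D,H,z): return cv2.minAreaRect(np.array([ray(D,*p,z)[:2] for p in H],np.float32))
rim=lambda h:(h[...,0]<18)&(h[...,1]>90)&(h[...,2]>60)
br=lambda h:(h[...,0]<25)&(h[...,1]<130)&(h[...,1]>50)&(h[...,2]>150)
ye=lambda h:(abs(h[...,0]-25)<7)&(h[...,1]>150)&(h[...,2]>70)
w=pickle.load(open('w10.pkl','rb'))
print('w sq',rect(w,blob(w,(342,95,490,240),rim),.012));print('w carton',rect(w,blob(w,(375,110,475,225),br),.054))
d=cam('top');save(d,'top2.png');print(monitor.observe()['tcp_pos'])
def top(box,lo,hi):
    x0,y0,x1,y1=box;C=cloud(d)[y0:y1,x0:x1].reshape(-1,3);C=C[(C[:,2]>lo)&(C[:,2]<hi)];return np.median(C[:,2]),cv2.minAreaRect(C[:,:2].astype(np.float32))
print('t sq',rect(d,blob(d,(292,214,356,282),rim),.012));print('t carton',top((292,214,356,282),.045,.065))
print('t ob',rect(d,blob(d,(404,226,472,286),rim),.012),'tape',top((404,226,472,286),.055,.085),'yellow',rect(d,blob(d,(404,226,472,286),ye),.065))
print('roll',fit([ray(d,*p,.027) for p in blob(d,(208,258,256,300),lambda h:h[...,2]<55)]))
h=cv2.cvtColor(d['image'],cv2.COLOR_RGB2HSV).astype(int)[250:300,202:262];m=rim(h).astype(np.uint8)
cs,hi=cv2.findContours(m,cv2.RETR_CCOMP,cv2.CHAIN_APPROX_NONE)
for c,k in zip(cs,hi[0]):
    if len(c)>60: print('round',k[3],fit([ray(d,p[0][0]+202,p[0][1]+250,.012) for p in c]))
cv2.imwrite('pics/top2c.png',cv2.resize(d['image'][110:360,195:495,::-1],(720,600)))
```

```text
w sq ((0.5802720189094543, 0.034535203129053116), (0.11521986126899719, 0.1153862476348877), 63.05509567260742)
w carton ((0.5816218852996826, 0.035522110760211945), (0.07468213140964508, 0.05158441513776779), 63.14894485473633)
[ 0.31530408 -0.52838697  0.23904234]
t sq ((0.580348014831543, 0.03275753930211067), (0.11628022789955139, 0.11594384163618088), 63.063167572021484)
t carton (np.float64(0.0534337495275094), ((0.5826969742774963, 0.03454088047146797), (0.07504554092884064, 0.05367881804704666), 63.153907775878906))
t ob ((0.5061817169189453, -0.2514166235923767), (0.1405315399169922, 0.08609765022993088), 71.47696685791016) tape (np.float64(0.06831792706528608), ((0.5086995959281921, -0.25022760033607483), (0.066866934299469, 0.03550998866558075), 72.26834106445312)) yellow ((0.5097779631614685, -0.24573414027690887), (0.06991436332464218, 0.036579281091690063), 73.52367401123047)
roll (array([0.5406, 0.2724]), np.float64(0.0299), 18)
round -1 (array([0.5402, 0.2745]), np.float64(0.0569), 78)
round 9 (array([0.5426, 0.2769]), np.float64(0.0483), 107)
```

View pics/top2c.png

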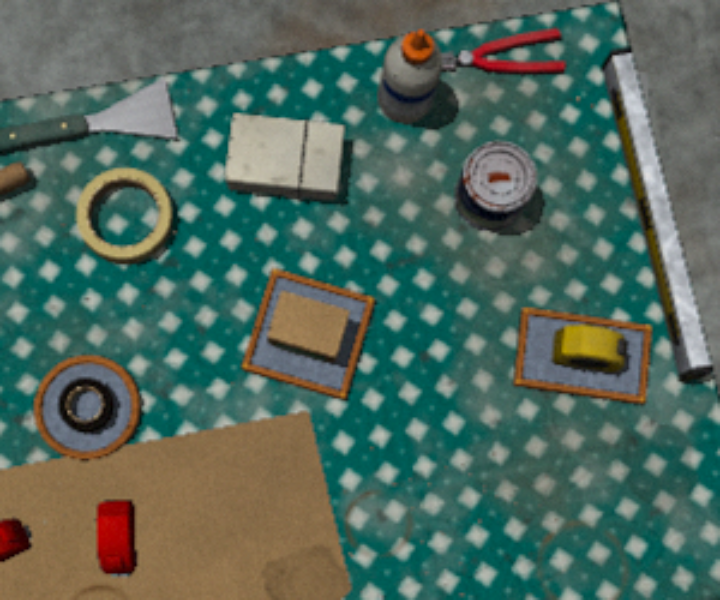

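The final view shows every item standing in its own tray and the bystanders untouched. Each item measures within about 2–3 mm of its tray's centre, the carton is within 0.1° of square, and the tape measure is within about 1–2° of lengthways.

```bash
python3 -c "
from plant import order;print(order.finish_job())"
```

```text
the job is handed in; nothing more can be done
None
```

The job is handed in after about 37 s of robot time: the roll is in the round tray, the carton squared up in the square tray and the tape measure lengthways in the oblong tray, each about 2–3 mm or less off centre by my camera measurements, with the bystanders untouched.

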